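# Put the photoreactor tools away in the foam shadow tray

### The arm

A 6-joint arm with a two-finger parallel gripper is mounted at the origin on the work surface. World frame = base frame: x ahead of the robot, y to its left, z up, the work surface at z = 0. Lengths are in mm, angles in rad, forces in N, time in s.
With the tool pointing down it reaches from about 400 to 925 mm from the base axis. Payload 12.5 kg.
Tool frame: the origin (TCP) lies midway between the tips of the shut fingers; the grasp point (between the pads) lies 19 mm behind it (env.grip_depth is the distance from the TCP to the grasp point, in mm); z points along the fingers, y is the line along which they close (so a half turn about z gives the same grasp; the last joint's range is limited). The gripper opens to 95 mm and grips with 3 to 60 N. Pads are 20 mm wide; open, the fingers measure 119 mm over their backs; the gripper's body (75 mm by 180 mm) begins 59 mm behind the grasp point.
Start: joints at [-1.445, 0.491, 1.559, -0, 1.092, -0.106], TCP at [143.603, -608.297, 214.661] pointing down, gripper open.
Joint ranges: [-3.1, 3.1], [-0.84, 2.19], [0.05, 2.79], [-1.13, 4.28], [0.06, 2.93], [-2.69, 2.69]. Speed limits (rad/s): [2.22, 2.22, 2.79, 3.14, 3.14, 3.14].

### API

Orientations are given as [roll, pitch, yaw] about the fixed x, y, z axes, in that order (R = Rz(yaw) Ry(pitch) Rx(roll)).
In Python, from cell import monitor, viewer, order, env gives the robot as it stands.
- The arm moves only by the tool move_arm, never from a script. Its argument "moves" is one flat list of numbers, 4 for each row, row after row: the shift along the tool's x, y, z normalised to -1 to 1, where 1 is 0.15 m, then the turn about the tool's z normalised to -1 to 1, where 1 is pi/2 rad. A call has 1 to 10 rows; each row shifts and turns the commanded pose from where the row before left it, along the tool's axes as they then stand; what a row does not reach is not made up. A row lasts 1/8 s, in which the tool goes at most 62.5 mm and 10.7 degrees, less where a joint would pass 70% of its speed; a pose out of reach is approached as far as the arm can. A call with a number of a shift or a turn outside -1 to 1 is refused whole. A call with a gripper value outside its range is refused whole. "claw" is the finger opening in mm, from 0 to 95.1, set as the call begins (left out, the last holds). The fingers move at their own pace and stop on an object; the grip force is fixed at half the most. Time passes only in rows, so rows that do not move let the fingers close. It gives the time, the measured TCP pose, the force, the opening and the grip force at its end, in the units of the state.
- monitor.state(): the state, without advancing time (a new reading comes with each control period).
- viewer.read_camera(name): name is "scene" or "side" or "wrist"; returns the picture (420x560x3 uint8, red, green, blue); there is no depth.
- viewer.camera_info(name): a dict with "K" (3x3 intrinsics, pixels), "camera_from_world" (4x4, takes a point from world to camera coordinates). Camera axes: x right, y down, z forward; pixel columns grow to the right and rows downward; lengths in mm; the calibration is good to about 2 mm. A picture is of the moment at which its call begins: read the wrist's pose just before it. camera_info takes no time and is no camera call; for the wrist camera it gives the pose at the moment of the call.
- order.job_done(): hands the job in; it is judged then, once.
The state is a dict: "t": time; "joints": joint angles; "qvel": joint speeds; "tau": joint torques, N m; "eef_pos": TCP position; "tcp_rot": TCP orientation; "ft_force": force on the tool from outside, world axes, zero at the start; "moment": the same for the moment, N m; "opening": opening from 0.0 (shut) to 1.0 (fully open); "grip_force": force on a finger pad.
Only numpy, scipy, OpenCV 4.12 (cv2) and the standard library are available. Lean on these libraries where they do the work, as an engineer would, in place of code of your own. Each camera call takes 0.05 s, during which the arm holds its last target. There are 200 camera calls.

### The job

Put the two loose tools away in the foam tool tray, each laid gently (not dropped) and fully home in the cut-out of its own shape: the vial crimper lying on the bench, and the spanner that has slipped under the photoreactor's riser with only its ring end showing. Draw the spanner out by that end, set it down and let go of it on the open bench with its middle well clear of the riser, then take it again by the middle, where the tray has room for fingers. Do not shift the reactor, the vials, the jar or the scoop already in the tray.

Things in the scene. Friction and masses are not known exactly. Their poses are not given: they have to be found in the camera images.
- spanner_center (a point): combination spanner, plain steel, 190 mm long, 10 mm thick, lying flat; point at the middle of its 15 mm wide shank, half-way up. x axis along the spanner to the ring end, z up. Open-jaw end 40 mm wide, at -x (to 95 mm from here). At the start on the bench under the riser, roughly along the reactor's y, 65 to 80 mm of its ring end sticking out. About 0.17 kg.
- spanner_ring (a point): centre of the spanner's ring end, 80.5 mm along +x from spanner_center, half-way up: octagonal ring 29 mm across outside, 19 mm hole, 10 mm thick; flats face sideways (along the spanner's y), 29 mm apart, so it can be pinched across from above
- crimper_center (a point): hand crimper for vial caps, handles shut, lying on its side: two parallel black grips, together 40 mm wide (its y), 24 mm thick; point between the grips, half-way up, the place to grip it. x axis along the handles to the head; whole length -95 to +90 mm, grips -95 to +15 mm; z up. About 0.26 kg.
- crimper_head (a point): point 78 mm along +x from crimper_center, half-way up, on the axis of the crimper's steel head: a cylinder 24 mm in diameter lying along the crimper's y, from +14 to -38 mm, so that the outline is an L whose foot points to -y
- tray: charcoal foam tool tray, light grey pocket floors, 250 mm (x) by 256 mm (y), 40 mm high, fixed; origin at the middle of its underside, z up. Cut-outs with long axes along tray x: crimper's at y = +62 mm, spanner's at y = -24 mm, scoop's (filled) at y = -106 mm. The first two are 24 mm deep (floor 16 mm above the bench), straight-walled, with about 3 mm of play all round.
- channel (a point): middle of the tray's finger channel, on its dark grey floor, 6 mm above the bench (10 mm below the pocket floors); axes of the tray. The channel is 60 mm wide (30 mm either way along x), runs along tray y to 119 mm either way and crosses all the pockets at their middles: the only place where fingers fit beside a seated tool.
- spanner_pocket (a point): where spanner_center lies when the spanner is home (21 mm above the bench, 19 mm below the tray's top; the spanner is then sunk 14 mm below the tray's top); the axes are those of the tray, and the spanner's x axis must point along this x
- spanner_pocket_ring (a point): where spanner_ring lies when the spanner is home (narrow, 35 mm wide end of the pocket, at the tray's +x end; the jaw end's part is 46 mm wide)
- crimper_pocket (a point): where crimper_center lies when the crimper is home (28 mm above the bench; its top is then level with the tray's top); axes of the tray, the crimper's x axis must point along this x
- crimper_pocket_head (a point): where crimper_head lies when the crimper is home (tray's +x end; the foot of the L-shaped pocket points to the tray's -y)
- reactor: photoreactor: blue block 210 x 150 mm with lit wells on a black base, on an aluminium riser 240 mm (x) by 180 mm (y) with 16 mm square legs at its corners. 62 mm free height under the riser, block top at 136 mm, vials to 175 mm, black shield on its -y side to 200 mm. 4.5 kg, loose. Origin on the bench under its middle, z up; the spanner sticks out on its +y side.
- riser_edge (a point): middle of the lower edge of the riser plate on the reactor's +y side (90 mm from its middle, 62 mm above the bench)
- vial_a: amber glass vial with crimped aluminium cap, 28 mm in diameter, 56 mm tall, standing on the bench; origin at the middle of its underside
- vial_b: a second vial like vial_a
- jar: clear jar with black cap, 64 mm in diameter, 75 mm tall, standing on the bench; origin at the middle of its underside
- scoop_center (a point): middle of the steel scoop, 179 mm long, lying in the third pocket of the tray
There are look-alikes about, which are no part of the job. Leave any green look-alike of the part that bears spanner_center alone. There is more than one size of the part that bears crimper_center; the job needs the larger.

How it is judged:
By the outcome, as a careful person would: the job done as asked, in the order asked, and still so for the second after the job is handed in, with the robot touching nothing.
It also fails if it takes over 70 s, if anything falls off the work surface, if the arm or the gripper's body presses on something with over 40 N, if the wrist force passes 120 N, or if a joint passes its speed limit or range.

## Working session

There is one attempt and no reset: what is moved stays moved. The work goes in short steps, Python scripts to look and compute and a tool call to move; the robot and the scene stay as the last step left them, time stands still between calls to the robot, and variables do not carry over. Pictures are saved under pics/ and viewed, at most 10 in all, crops included, and the job is handed in when it is done.

Besides the shell and the picture viewer there is one more tool, called after "Request:" as name(argument=value, ...), one argument or row to a line, values as JSON. move_arm: Moves the arm, as the interface text tells. Scaled input: -1 to 1 covers 0.15 m each way for a shift and pi/2 rad each way for a turn. Its arguments: {"type":"object","properties":{"moves":{"type":"array"},"claw":{"type":"number"}},"required":["moves"]}

```bash
ls; mkdir -p pics; cat > h.py <<'E'
import numpy as np, cv2
from cell import monitor, viewer, order, env
def shot(n,f):
    i=viewer.camera_info(n); im=viewer.read_camera(n); cv2.imwrite(f,im[:,:,::-1]); np.savez(f[:-4]+'.npz',K=np.array(i['K']),T=np.array(i['camera_from_world'])); return im
def ray(f,u,v,z):
    d=np.load(f[:-4]+'.npz');K,T=d['K'],d['T'];R,t=T[:3,:3],T[:3,3]
    c=-R.T@t; r=R.T@np.linalg.inv(K)@np.array([u,v,1.]); return c+r*(z-c[2])/r[2]
def proj(f,p):
    d=np.load(f[:-4]+'.npz');K,T=d['K'],d['T'];q=K@(T[:3,:3]@np.array(p,float)+T[:3,3]); return q[:2]/q[2]
E
python3 - <<'E'
from h import *
a=shot('scene','pics/scene.png');b=shot('side','pics/side.png')
s=monitor.state();print(s)
for n in('scene','side','wrist'):print(n,np.round(viewer.camera_info(n)['camera_from_world'],3).tolist(),np.array(viewer.camera_info(n)['K']).tolist())
E
```

```text
pics
{'t': 0.1, 'joints': array([-1.44461227e+00,  4.91440010e-01,  1.55938394e+00,  3.88121388e-06,
        1.09170147e+00, -1.05619356e-01]), 'qvel': array([ 1.54696673e-03, -1.88805968e-03, -1.52411273e-03, -6.23855245e-04,
       -2.24671380e-03, -4.85539548e-05]), 'tau': array([ 4.18399679e-03, -6.13622618e+01, -2.58606631e+01,  6.93655224e-02,
        4.69746091e-02, -5.49520723e-05]), 'eef_pos': array([ 143.56736894, -608.06755562,  214.15858267]), 'tcp_rot': array([-3.14066545e+00, -1.01757979e-04,  2.31801579e-01]), 'ft_force': array([ 0.03687371,  0.14815668, -0.17074559]), 'moment': array([-0.00192062, -0.00642544, -0.02944616]), 'grip_force': 0.0, 'opening': 0.9989214602924184}
scene [[-0.637, 0.77, -0.017, 297.271], [0.642, 0.519, -0.565, -296.233], [-0.426, -0.371, -0.825, 1425.421], [0.0, 0.0, 0.0, 1.0]] [[413.482893131387, 0.0, 283.97935124666463], [0.0, 413.482893131387, 209.9687758048076], [0.0, 0.0, 1.0]]
side [[-0.859, -0.512, 0.01, 439.846], [-0.25, 0.402, -0.881, 189.245], [0.447, -0.759, -0.473, 1151.517], [0.0, 0.0, 0.0, 1.0]] [[465.32130717564064, 0.0, 278.8154441955972], [0.0, 465.32130717564064, 209.78168108071577], [0.0, 0.0, 1.0]]
wrist [[0.23, -0.973, -0.001, -625.432], [-0.93, -0.22, 0.293, -34.012], [-0.286, -0.066, -0.956, 391.365], [0.0, 0.0, 0.0, 1.0]] [[318.28281985093497, 0.0, 276.37290424615344], [0.0, 318.28281985093497, 207.31338592016021], [0.0, 0.0, 1.0]]
```

View pics/scene.png

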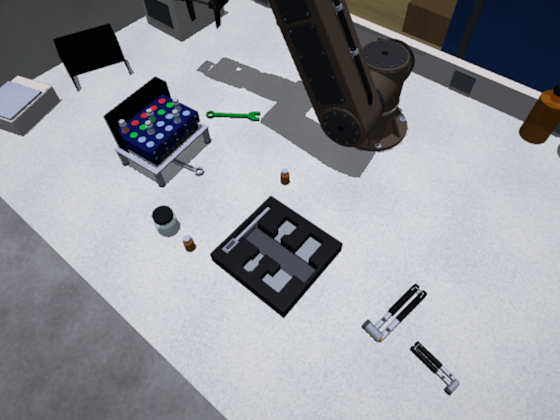

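View pics/side.png

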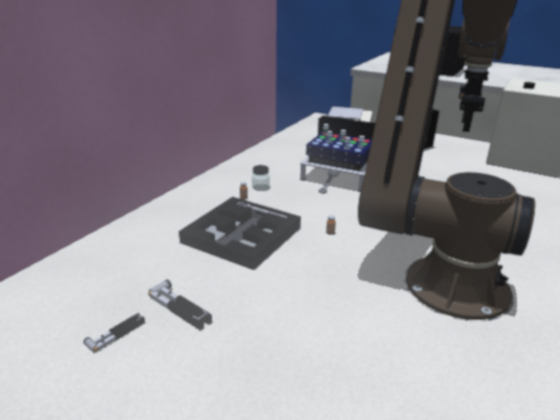

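The scene picture shows two crimpers, at (395,315) and (435,367). The first looks bigger, so it fits the description. It also shows a plain steel spanner ring at (200,172), a green look-alike at (233,115) to be left alone, and the tray at (277,255). I'll enlarge these to confirm.

```bash
python3 - <<'E'
from h import *
im=cv2.imread('pics/scene.png')
c1=cv2.resize(im[280:396,355:471],(400,400),interpolation=cv2.INTER_CUBIC)   # 3.448x
c2=cv2.resize(im[190:320,210:345],(400,385),interpolation=cv2.INTER_CUBIC)  # 2.963x
c3=cv2.resize(im[145:195,155:220],(260,200),interpolation=cv2.INTER_CUBIC)  # 4x
o=np.zeros((600,800,3),np.uint8);o[:400,:400]=c1;o[:385,400:]=c2;o[400:,:260]=c3
cv2.imwrite('pics/crop.png',o)
f='pics/scene.png'
for n,u,v,z in[('c1 head',372,328,12),('c1 tail',420,290,12),('c2 head',455,386,12),('c2 tail',414,346,12),('ring',200,172,5),('emerge',175,161,5),('trayL',212,254,40),('trayT',274,198,40),('trayR',341,245,40),('trayB',284,314,40)]:print(n,ray(f,u,v,z).round())
E
```

```text
c1 head [604. 394.  12.]
c1 tail [442. 435.  12.]
c2 head [598. 611.  12.]
c2 tail [578. 495.  12.]
ring [ 521. -300.    5.]
emerge [ 540. -397.    5.]
trayL [715. -43.  40.]
trayT [470. -34.  40.]
trayR [476. 208.  40.]
trayB [721. 211.  40.]
```

View pics/crop.png

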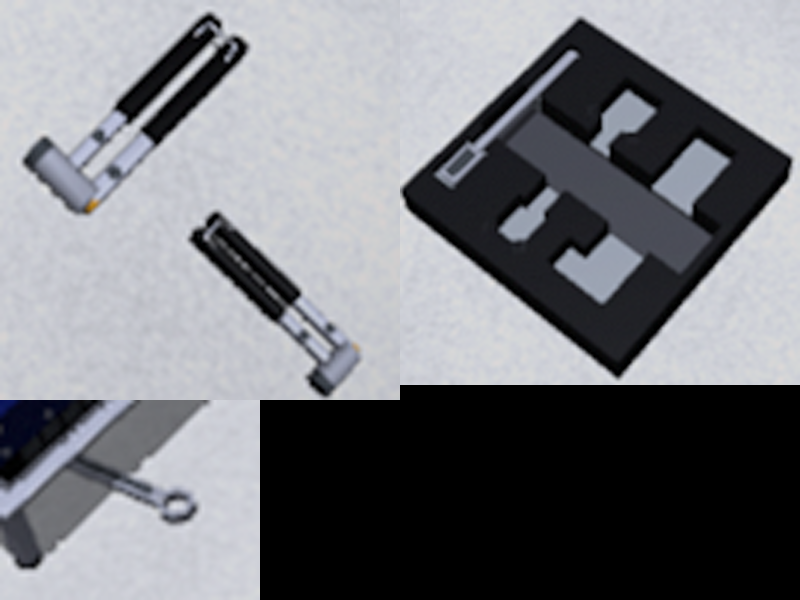

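The crop confirms it: the crimper at (395,315) is about 180 mm long and its foot points to tray -y, so it is the larger one. The one at (435,367) is about 120 mm long, so it stays put. The tray is at about (596,85) with its x close to world x. The steel ring is at about (521,-300). First I'll go over the spanner to measure it.

Request:
move_arm(
  moves=[0,0,-0.4,0,0.34,-0.155,-0.15,0,0.34,-0.155,0,0,0.34,-0.155,0,0,0.34,-0.155,0,0,0.34,-0.155,0,0,0.34,-0.155,0,0,0.34,-0.155,0,0,0.34,-0.155,0,0,0.3,-0.14,0,0],
  claw=70,
)

```text
t: 1.35
eef_pos: [538.3, -301.2, 296.8]
tcp_rot: [-3.141, 0.0, 0.232]
ft_force: [1.5, 0.0, -0.4]
opening: 0.734
grip_force: 0.0
```

```bash
python3 - <<'E'
from h import *
im=shot('wrist','pics/w1.png');s=monitor.state();print(s['t'],s['eef_pos'],s['tcp_rot'],s['joints'])
E
```

```text
1.4 [ 541.61147854 -297.98323708  296.5854271 ] [-3.14031489e+00 -1.16434031e-03  2.34519881e-01] [-0.61054848  0.41387062  1.46449856  0.0018035   1.26340697  0.72518137]
```

View pics/w1.png

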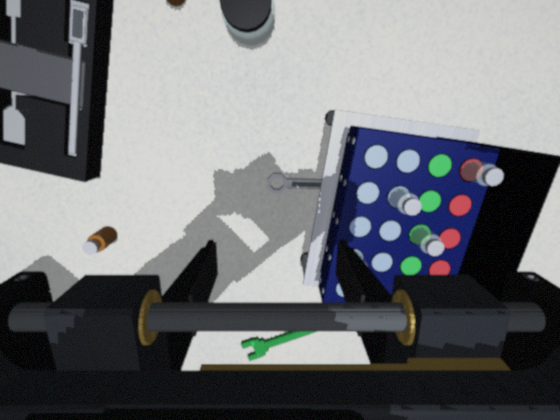

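The ring is at (277,182) and its shank goes under the riser at (322,183). The riser's +y edge runs from (333,112) to (306,285). Next I compute positions and refine the ring centroid in a threshold.

```bash
python3 - <<'E'
from h import *
f='pics/w1.png'
for n,u,v,z in[('ring',277,182,5),('shank',300,183,10),('shank2',320,183.5,10),('edgeA',333,112,68),('edgeB',306,285,68),('vialb_base',85,250,0),('jar',248,30,0),('greenjaw',255,347,5)]:print(n,ray(f,u,v,z).round(1))
im=cv2.imread(f); c=cv2.resize(im[150:215,255:345],(720,520),interpolation=cv2.INTER_CUBIC); cv2.imwrite('pics/w1c.png',c)
E
```

```text
ring [ 519.3 -307.4    5. ]
shank [ 526.7 -340.3   10. ]
shank2 [ 532.8 -369.    10. ]
edgeA [ 631.7 -349.6   68. ]
edgeB [ 397.7 -378.4   68. ]
vialb_base [339.4 -34.8   0. ]
jar [ 707.  -223.8   -0. ]
greenjaw [ 223.3 -338.2    5. ]
```

View pics/w1c.png

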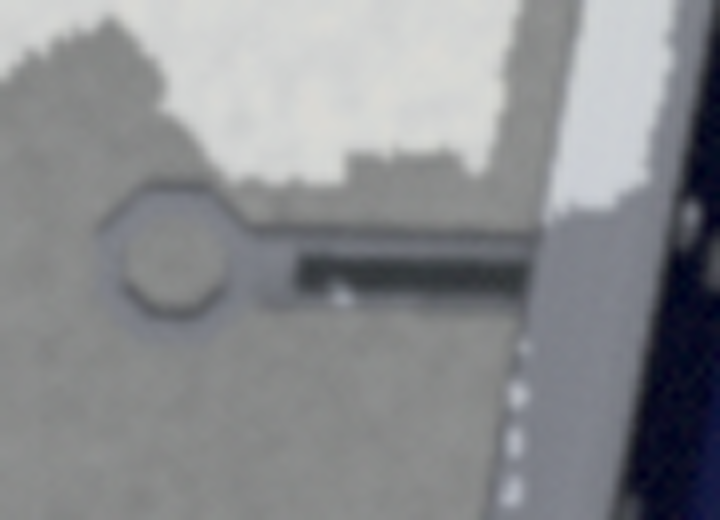

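Request:
move_arm(
  moves=[0,0,0,-0.085,0,0,0,-0.085,-0.02,-0.365,0,0,-0.02,-0.365,0,0,-0.02,-0.365,0,0,-0.02,-0.365,0,0,-0.02,-0.365,0,0,-0.02,-0.365,0,0,-0.02,-0.365,0,0,0,0,0,0],
)

```text
t: 2.65
eef_pos: [333.3, 25.7, 297.3]
tcp_rot: [3.141, -0.0, 0.503]
ft_force: [-0.3, -0.5, 0.2]
opening: 0.738
grip_force: 0.0
```

```bash
cat >> h.py <<'E'
def go(x,y,z,yaw):
    s=monitor.state();p=np.array(s['eef_pos']);w=s['tcp_rot'][2]
    d=np.array([x,y,z])-p; c,q=np.cos(yaw),np.sin(yaw)
    t=(yaw-w+np.pi)%(2*np.pi)-np.pi
    print('now',p.round(1),round(w,3),'t',s['t'],'-> after turn: tool dx,dy,dz units',np.round([(c*d[0]+q*d[1])/150,(q*d[0]-c*d[1])/150,-d[2]/150],3),'turn units(+yaw)',round(t/(np.pi/2),3))
E
python3 - <<'E'
from h import *
im=shot('wrist','pics/w2.png');go(450,430,220,-.25)
f='pics/w1.png'
print('ring',ray(f,276.6,182.75,7),'shank',ray(f,320,183.4,10))
E
```

```text
now [334.6  24.6 297.4] 0.502 t 2.7 -> after turn: tool dx,dy,dz units [ 0.077 -2.809  0.516] turn units(+yaw) -0.479
ring [ 518.51453022 -307.00698703    7.        ] shank [ 532.89721219 -368.93623603   10.        ]
```

View pics/w2.png

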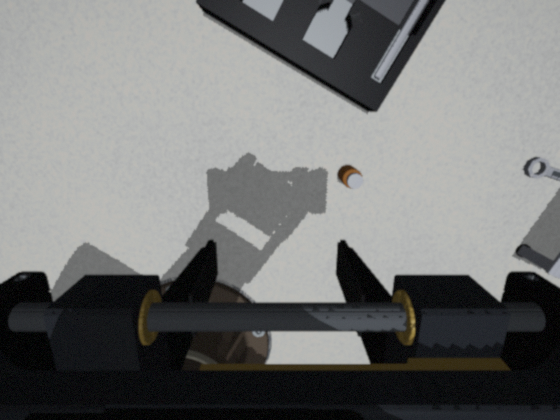

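The picture shows that turn is positive downward, so the yaw went the wrong way. I see the tray at the top and vial b at (350,178). I'll correct the sign in the helper and move over the tray.

Request:
move_arm(
  moves=[0,0,0,0.113,0,0,0,0.113,0,0,0,0.113,0.323,-0.11,0,0,0.323,-0.11,0,0,0.323,-0.11,0,0,0.323,-0.11,0,0,0,0,0,0,0,0,0,0],
)

```text
t: 3.82
eef_pos: [531.0, 82.3, 296.3]
tcp_rot: [3.141, 0.002, -0.035]
ft_force: [-0.3, 0.4, 0.1]
opening: 0.738
grip_force: 0.0
```

```bash
sed -i "s/turn units(+yaw)',round(t/turn units',round(-t/" h.py
python3 - <<'E'
from h import *
f='pics/w3.png';im=shot('wrist',f);go(440,430,200,-.25)
g=cv2.cvtColor(cv2.imread(f),cv2.COLOR_BGR2GRAY)
dark=(g<75).astype(np.uint8);dark[262:]=0
n,l,st,ce=cv2.connectedComponentsWithStats(dark);k=1+np.argmax(st[1:,4]);print('bbox',st[k],n)
cs,_=cv2.findContours((l==k).astype(np.uint8),cv2.RETR_EXTERNAL,cv2.CHAIN_APPROX_NONE);c=max(cs,key=cv2.contourArea)
ap=cv2.approxPolyDP(cv2.convexHull(c),6,True)[:,0];print([(p.tolist(),ray(f,*p,40)[:2].round(1).tolist()) for p in ap])
x,y,w,h=st[k][:4]
light=(g>95).astype(np.uint8);m=np.zeros_like(g);cv2.fillConvexPoly(m,cv2.convexHull(c),1);m=cv2.erode(m,np.ones((5,5)))
n,l,st,ce=cv2.connectedComponentsWithStats(light*m)
for i in range(1,n):
    if st[i,4]>60:
        cc=cv2.findContours((l==i).astype(np.uint8),0,2)[0][0][:,0];P=np.array([ray(f,*p,16)[:2] for p in cc]);print(st[i],'x',P[:,0].min().round(1),P[:,0].max().round(1),'y',P[:,1].min().round(1),P[:,1].max().round(1),g[l==i].mean().round())
E
```

```text
now [530.7  82.3 296.8] -0.035 t 3.875 -> after turn: tool dx,dy,dz units [-1.159 -2.096  0.645] turn units 0.137
bbox [  168    17   213   203 21428] 59
[([380, 17], [713.7, -47.5]), ([369, 213], [470.0, -47.1]), ([191, 219], [469.6, 204.1]), ([168, 25], [713.8, 203.8])]
[  192    47   158   151 12777] x 493.1 689.2 y -20.2 193.4 145.0
[ 349   46   23  148 1941] x 493.1 687.7 y -45.4 -17.8 157.0
```

```bash
python3 - <<'E'
from h import *
f='pics/w3.png'
g=cv2.cvtColor(cv2.imread(f),cv2.COLOR_BGR2GRAY).astype(np.float32)
d=np.load('pics/w3.npz');print('cam',(-d['T'][:3,:3].T@d['T'][:3,3]).round(1))
def prof(p,q,z,n=600):
    P=np.linspace(p,q,n);uv=np.array([proj(f,[*a,z]) for a in P],np.float32)
    return P,cv2.remap(g,uv[None,:,0],uv[None,:,1],cv2.INTER_LINEAR)[0]
def edges(name,p,q,z,ax):
    P,v=prof(p,q,z);gr=np.gradient(cv2.GaussianBlur(v[None],(1,1),0)[0]);gr=np.convolve(gr,np.ones(9)/9,'same')
    out=[]
    for i in range(5,len(gr)-5):
        if abs(gr[i])>.8 and abs(gr[i])==abs(gr[i-5:i+6]).max(): out.append((round(float(P[i,ax]),1),'+' if gr[i]>0 else '-'))
    print(name,z,out)
for z in(40,16,6):
  edges('y prof x=+70..',(660,-60),(660,215),z,1)
  edges('y prof x=-70',(525,-60),(525,215),z,1)
  edges('x prof y=+20',(455,100),(730,100),z,0)
  edges('x prof crimper',(455,141),(730,141),z,0)
  edges('x prof spanner',(455,54),(730,54),z,0)
E
```

```text
cam [614.   78.4 465.4]
y prof x=+70.. 40 [(-48.5, '-'), (-38.0, '+'), (-32.0, '-'), (-21.0, '+'), (-13.2, '-'), (39.6, '+'), (72.7, '-'), (99.3, '+'), (159.4, '-'), (205.8, '+')]
y prof x=-70 40 [(-48.1, '-'), (-32.9, '+'), (-17.8, '-'), (34.6, '+'), (78.2, '-'), (116.8, '+'), (159.9, '-'), (165.4, '+'), (205.8, '+')]
x prof y=+20 40 [(466.9, '-'), (528.5, '+'), (560.6, '-'), (564.7, '+'), (618.0, '-'), (623.0, '+'), (653.8, '+'), (679.0, '-'), (685.0, '+'), (715.3, '+')]
x prof crimper 40 [(466.9, '-'), (493.1, '-'), (498.6, '+'), (536.7, '+'), (563.8, '-'), (620.7, '+'), (680.0, '-'), (685.0, '+'), (715.8, '+')]
x prof spanner 40 [(466.9, '-'), (498.6, '+'), (531.2, '+'), (563.3, '-'), (621.2, '+'), (685.0, '-'), (689.6, '+'), (715.8, '+'), (723.6, '-')]
y prof x=+70.. 16 [(-55.9, '-'), (-44.8, '+'), (-38.4, '-'), (-26.5, '+'), (-17.8, '-'), (37.3, '+'), (72.2, '-'), (100.2, '+'), (164.0, '-')]
y prof x=-70 16 [(-55.4, '-'), (-39.3, '+'), (-23.3, '-'), (-8.6, '-'), (-0.3, '+'), (14.4, '-'), (31.8, '+'), (39.2, '+'), (43.8, '-'), (72.2, '+'), (78.2, '-'), (103.9, '-'), (112.6, '-')
[... 498 characters left out ...]
x=+70.. 6 [(-47.6, '+'), (-40.7, '-'), (-28.8, '+'), (-19.6, '-'), (36.4, '+'), (72.2, '-'), (100.7, '+'), (166.3, '-')]
y prof x=-70 6 [(-41.6, '+'), (-25.6, '-'), (-3.1, '+'), (13.0, '-'), (30.9, '+'), (38.7, '+'), (72.2, '+'), (77.7, '-'), (114.9, '-'), (120.4, '+'), (136.5, '+'), (141.5, '-'), (165.9, '-'), (170.9, '+')]
x prof y=+20 6 [(521.6, '+'), (556.5, '-'), (561.1, '+'), (618.9, '-'), (657.5, '+'), (683.6, '-'), (723.6, '+')]
x prof crimper 6 [(483.5, '-'), (489.4, '+'), (527.1, '+'), (559.7, '-'), (621.7, '+'), (685.5, '-'), (691.0, '+'), (723.6, '+')]
x prof spanner 6 [(483.5, '-'), (489.4, '+'), (524.3, '+'), (559.7, '-'), (621.7, '+'), (690.5, '-'), (695.6, '+'), (723.6, '+')]
```

The tray is at centre (591.2, 78.9) with yaw about 0; its edge measures 248.6 x 254 mm, as it should. So spanner_pocket is (591.2, 54.9) and crimper_pocket is (591.2, 140.8). Next I'll go to a viewing pose behind the crimper.

Request:
move_arm(
  moves=[0,0,0,0.0685,0,0,0,0.0685,-0.193,-0.35,0.1,0,-0.193,-0.35,0.1,0,-0.193,-0.35,0.1,0,-0.193,-0.35,0.1,0,-0.193,-0.35,0.1,0,-0.193,-0.35,0.145,0,0,0,0,0,0,0,0,0],
)

```text
t: 5.12
eef_pos: [440.6, 429.3, 201.3]
tcp_rot: [3.142, -0.0, -0.249]
ft_force: [0.7, -0.2, 0.3]
opening: 0.734
grip_force: 0.0
```

```bash
python3 - <<'E'
from h import *
f='pics/w4.png';im=shot('wrist',f);go(523,415,100,-.25)
E
```

```text
now [441.  429.  201.5] -0.25 t 5.175 -> after turn: tool dx,dy,dz units [ 0.553 -0.045  0.677] turn units 0.0
```

View pics/w4.png

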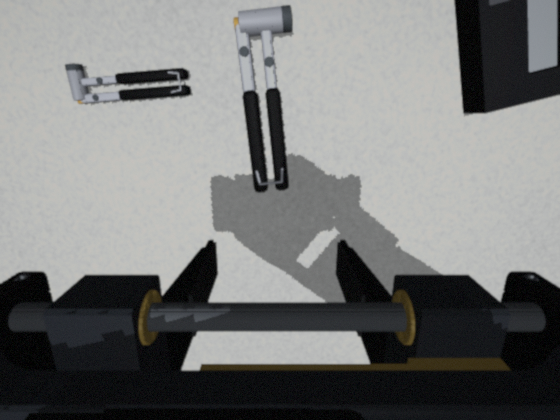

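The larger crimper is in the middle, with its grips spanning (250-275, 90) to (262-282, 188), its head at (262,18) and its foot end at (290,18). The small one is at (125,85).

```bash
python3 - <<'E'
from h import *
f='pics/w4.png';g=cv2.cvtColor(cv2.imread(f),cv2.COLOR_BGR2GRAY)
m=np.zeros_like(g);m[80:200,225:305]=(g[80:200,225:305]<70)
v,u=np.nonzero(m);h=cv2.convexHull(np.stack([u,v],1))[:,0]
for z in(12,18,24):
    P=np.array([ray(f,*p,z)[:2] for p in h],np.float32);r=cv2.minAreaRect(P);print(z,r)
# grip midline per row
for row in(95,110,125,140,155,170,180):
    c=np.nonzero(m[row])[0];print(row,c.min(),c.max(),ray(f,(c.min()+c.max())/2,row,14)[:2].round(1))
for n,a in[('orange',(236,21)),('foot tip',(291,18)),('headtop',(262,8)),('headlow',(262,33))]:print(n,ray(f,*a,12)[:2].round(1))
E
```

```text
12 ((490.1656799316406, 427.09185791015625), (40.01580810546875, 110.24024200439453), 81.47438049316406)
18 ((490.6778564453125, 426.7690734863281), (39.34609603881836, 108.39522552490234), 81.47435760498047)
24 ((491.19012451171875, 426.4463195800781), (38.67640686035156, 106.5501708984375), 81.47441101074219)
95 244 279 [539.1 419.4]
110 245 281 [524.  421.8]
125 247 282 [508.6 424.2]
140 249 283 [492.7 426.7]
155 251 285 [476.3 428.8]
170 253 286 [459.5 431.4]
180 253 287 [448.2 433.7]
orange [612.8 426.1]
foot tip [601.9 372.2]
headtop [617.5 398. ]
headlow [596.1 403.7]
```

Request:
move_arm(
  moves=[0,0,0,-0.064,0.297,-0.018,0,0,0.296,-0.018,0,0,0,0,0.35,0,0,0,0.35,0,0,0,0.2,0,0,0,0,0,0,0,0,0,0,0,0,0],
)

```text
t: 6.3
eef_pos: [530.2, 422.4, 67.8]
tcp_rot: [-3.14, -0.002, -0.149]
ft_force: [-0.1, 0.4, 0.1]
opening: 0.734
grip_force: 0.0
```

```bash
python3 - <<'E'
from h import *
go(529.7,421.1,3,-.15)
E
```

```text
now [530.2 422.4  67.8] -0.149 t 6.3 -> after turn: tool dx,dy,dz units [-0.002  0.009  0.432] turn units 0.001
```

Request:
move_arm(
  moves=[0,0.009,0.18,0,0,0,0.13,0,0,0,0.08,0,0,0,0.04,0,0,0,0,0,0,0,0,0],
)

```text
t: 7.05
eef_pos: [529.4, 421.1, 1.8]
tcp_rot: [-3.141, -0.001, -0.148]
ft_force: [-0.4, 0.6, -0.3]
opening: 0.733
grip_force: 0.0
```

Request:
move_arm(
  moves=[0,0,0,0,0,0,0,0,0,0,0,0,0,0,0,0,0,0,0,0,0,0,0,0],
  claw=20,
)

```text
t: 7.8
eef_pos: [529.2, 421.0, 1.3]
tcp_rot: [-3.141, -0.0, -0.148]
ft_force: [-0.2, 0.8, 1.7]
opening: 0.419
grip_force: 30.0
```

Request:
move_arm(
  moves=[0,0,-0.1,0,0,0,-0.2,0,0,0,-0.23,0,0,0,0,-0.094,0.068,0.31,0,0,0.068,0.31,0,0,0.068,0.31,0,0,0.068,0.31,0,0,0.068,0.31,0,0,0.068,0.31,0,0],
)

```text
t: 9.05
eef_pos: [590.4, 140.3, 81.6]
tcp_rot: [3.142, -0.0, -0.001]
ft_force: [0.5, 0.6, -1.0]
opening: 0.418
grip_force: 30.0
```

Request:
move_arm(
  moves=[0,0,0,0,0,0,0,0,0,0,0,0,0,0,0,0],
)

```text
t: 9.55
eef_pos: [589.9, 142.8, 80.9]
tcp_rot: [3.142, 0.0, 0.001]
ft_force: [-0.1, -0.5, -2.0]
opening: 0.416
grip_force: 30.0
```

```bash
python3 - <<'E'
from h import *
go(590.8,140.7,18,0);s=monitor.state();print(s['opening'],s['grip_force'],s['joints'][5])
f='pics/w5.png';im=shot('wrist',f);shot('scene','pics/s5.png')
E
```

```text
now [589.9 142.8  80.9] 0.001 t 9.55 -> after turn: tool dx,dy,dz units [0.006 0.014 0.419] turn units 0.0
0.41622203563111404 29.986587166786194 1.6989796910999053
```

View pics/w5.png

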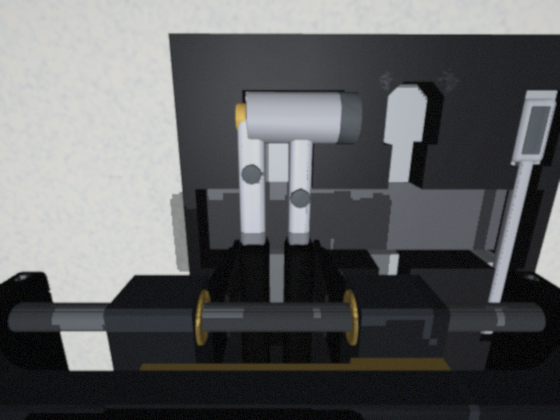

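The crimper hangs straight over its pocket, with its head at (300,117) and its foot at (361,117). I'll check its angle numerically.

```bash
python3 - <<'E'
from h import *
f='pics/w5.png'
for n,u,v in[('headL',246,117),('foot tip',361,119),('top',300,92),('low',300,143)]:print(n,ray(f,u,v,91.6)[:2].round(1))
g=cv2.cvtColor(cv2.imread(f),cv2.COLOR_BGR2GRAY)
for r in(165,190,215,230):
    c=np.nonzero(g[r,225:330]>125)[0]+225;print(r,c.min(),c.max(),ray(f,c.min(),r,91.6)[:2].round(1),ray(f,c.max(),r,91.6)[:2].round(1))
E
```

```text
headL [669.3 156.4]
foot tip [668.5 101.3]
top [680.6 130.8]
low [657.1 130.3]
165 239 310 [646.2 160.5] [646.2 125. ]
190 239 309 [633.3 161. ] [633.4 125.1]
215 241 309 [619.8 160.4] [619.9 124.7]
230 241 308 [611.4 160.6] [611.5 125. ]
```

Request:
move_arm(
  moves=[0.003,0.014,0,0,0,0,0.1,0,0,0,0.1,0,0,0,0.05,0,0,0,0.04,0,0,0,0,0,0,0,0,0],
)

```text
t: 10.52
eef_pos: [590.8, 139.8, 37.6]
tcp_rot: [3.142, -0.001, -0.001]
ft_force: [0.4, -0.8, -2.8]
opening: 0.42
grip_force: 30.0
```

Request:
move_arm(
  moves=[0,0,0.04,0,0,0,0.04,0,0,0,0.03,0,0,0,0.015,0,0,0,0,0,0,0,0,0],
)

```text
t: 11.28
eef_pos: [590.7, 139.8, 18.7]
tcp_rot: [3.142, -0.0, -0.001]
ft_force: [0.0, -0.6, -2.0]
opening: 0.417
grip_force: 30.0
```

Request:
move_arm(
  moves=[0,0,0.005,0,0,0,0.004,0,0,0,0.003,0,0,0,0,0,0,0,0,0],
)

```text
t: 11.9
eef_pos: [590.7, 139.8, 17.3]
tcp_rot: [3.142, -0.0, -0.001]
ft_force: [-2.2, -1.1, 5.2]
opening: 0.422
grip_force: 30.0
```

Force now turned upward (+5 N), so the crimper is resting on the pocket floor at the expected height. Releasing it and rising.

Request:
move_arm(
  moves=[0,0,0,0,0,0,0,0,0,0,0,0,0,0,0,0],
  claw=58,
)

```text
t: 12.4
eef_pos: [590.6, 139.8, 16.7]
tcp_rot: [3.141, 0.0, -0.001]
ft_force: [1.0, 0.7, 0.2]
opening: 0.609
grip_force: 0.0
```

Request:
move_arm(
  moves=[0,0,-0.1,0,0,0,-0.3,0,0,0,-0.4,0,0,0,-0.4,0,0,0,-0.4,0,-0.2,0,-0.3,0,-0.2,0,0,0,0,0,0,0,0,0,0,0],
)

```text
t: 13.52
eef_pos: [531.0, 139.8, 302.2]
tcp_rot: [3.142, -0.001, -0.001]
ft_force: [-0.5, 0.4, -0.1]
opening: 0.608
grip_force: 0.0
```

```bash
python3 - <<'E'
from h import *
f='pics/w6.png';im=shot('wrist',f);yaw=1.80
go(518.6,-303,200,yaw)
# crimper seated? head/handle silhouette at z=40/28
g=cv2.cvtColor(cv2.imread(f),cv2.COLOR_BGR2GRAY)
P=[proj(f,[x,y,28]) for x,y in[(591.2+78,140.8+14),(591.2+78,140.8-38),(591.2,140.8),(591.2-95,140.8)]];print(np.round(P,0).tolist())
E
```

```text
now [531.2 139.8 301.8] -0.001 t 13.575 -> after turn: tool dx,dy,dz units [-2.856 -0.752  0.679] turn units -1.146
[[264.0, 65.0], [304.0, 65.0], [275.0, 127.0], [275.0, 195.0]]
```

Request:
move_arm(
  moves=[0,0,0,-0.1146,0,0,0,-0.1146,0,0,0,-0.1146,0,0,0,-0.1146,0,0,0,-0.1146,0,0,0,-0.1146,0,0,0,-0.1146,0,0,0,-0.1146,0,0,0,-0.1146,0,0,0,-0.1146],
  claw=58,
)

```text
t: 14.82
eef_pos: [531.3, 139.7, 301.1]
tcp_rot: [-3.14, 0.0, 1.805]
ft_force: [-0.0, 0.1, 0.6]
opening: 0.61
grip_force: 0.0
```

Request:
move_arm(
  moves=[-0.357,-0.094,0,0,-0.357,-0.094,0,0,-0.357,-0.094,0,0,-0.357,-0.094,0,0,-0.357,-0.094,0,0,-0.357,-0.094,0,0,-0.357,-0.094,0,0,-0.357,-0.094,0.2,0,0,0,0.3,0,0,0,0.18,0],
)

```text
t: 16.08
eef_pos: [517.4, -303.5, 196.9]
tcp_rot: [-3.139, -0.003, 1.798]
ft_force: [0.2, -0.3, 1.2]
opening: 0.609
grip_force: 0.0
```

```bash
python3 - <<'E'
from h import *
go(518.1,-305,2.5,1.80)
print(ray('pics/scene.png',199.5,170.5,7))
E
```

```text
now [ 517.4 -303.5  196.9] 1.798 t 16.075 -> after turn: tool dx,dy,dz units [-0.011  0.003  1.296] turn units -0.001
[ 518.49714671 -304.65881091    7.        ]
```

Request:
move_arm(
  moves=[-0.01,0.003,0.35,0,0,0,0.3,0,0,0,0.25,0,0,0,0.18,0,0,0,0.1,0,0,0,0.07,0,0,0,0.03,0,0,0,0,0,0,0,0,0],
)

```text
t: 17.2
eef_pos: [518.9, -304.1, 8.7]
tcp_rot: [3.141, 0.001, 1.799]
ft_force: [0.7, -1.2, 1.1]
opening: 0.61
grip_force: 0.0
```

```bash
python3 - <<'E'
from h import *
go(518.1,-305,2.3,1.80)
E
```

```text
now [ 518.9 -304.1    8.7] 1.799 t 17.2 -> after turn: tool dx,dy,dz units [-0.004 -0.007  0.043] turn units -0.0
```

Request:
move_arm(
  moves=[0,0,0.025,0,0,0,0.018,0,0,0,0,0],
)

```text
t: 17.58
eef_pos: [518.6, -303.8, 1.3]
tcp_rot: [-3.141, -0.0, 1.799]
ft_force: [-0.2, -0.3, -0.2]
opening: 0.61
grip_force: 0.0
```

Request:
move_arm(
  moves=[0,0,0,0,0,0,0,0,0,0,0,0,0,0,0,0,0,0,0,0],
  claw=10,
)

```text
t: 18.2
eef_pos: [518.7, -303.9, 1.6]
tcp_rot: [3.142, 0.0, 1.799]
ft_force: [0.1, 0.0, 1.1]
opening: 0.295
grip_force: 30.0
```

Request:
move_arm(
  moves=[0.08,0,0,0,0.15,0,0,0,0.17,0,0,0,0.17,0,0,0,0.17,0,0,0,0.17,0,0,0,0.14,0,0,0,0.08,0,0,0,0,0,0,0,0,0,0,0],
)

```text
t: 19.45
eef_pos: [480.3, -139.0, 1.5]
tcp_rot: [-3.141, -0.0, 1.799]
ft_force: [-0.8, 1.7, 1.5]
opening: 0.302
grip_force: 30.0
```

Request:
move_arm(
  moves=[0,0,0,0,0,0,0,0,0,0,0,0],
  claw=58,
)

```text
t: 19.82
eef_pos: [480.3, -139.1, 1.5]
tcp_rot: [3.142, 0.0, 1.799]
ft_force: [-0.8, 0.4, -0.0]
opening: 0.56
grip_force: 0.0
```

Request:
move_arm(
  moves=[0,0,-0.1,0,0,0,-0.3,0,0,0,-0.4,0,0,0,-0.4,0,-0.4,0,0,0,-0.4,0,0,0,-0.4,0,0,0,-0.2,0,0,0,0,0,0,0,0,0,0,0],
)

```text
t: 21.08
eef_pos: [527.4, -342.5, 182.0]
tcp_rot: [-3.141, -0.0, 1.799]
ft_force: [-0.6, 0.2, 1.6]
opening: 0.611
grip_force: 0.0
```

```bash
python3 - <<'E'
from h import *
f='pics/w7.png';im=shot('wrist',f);go(498,-217,60,1.8)
g=cv2.cvtColor(cv2.imread(f),cv2.COLOR_BGR2GRAY)
print([np.round(proj(f,[x,y,5])).tolist() for x,y in[(480,-138),(498,-217),(520,-310)]])
E
```

```text
now [ 527.6 -342.3  182.1] 1.8 t 21.125 -> after turn: tool dx,dy,dz units [ 0.858 -0.002  0.814] turn units 0.0
[[277.0, -35.0], [277.0, 61.0], [277.0, 157.0]]
```

View pics/w7.png

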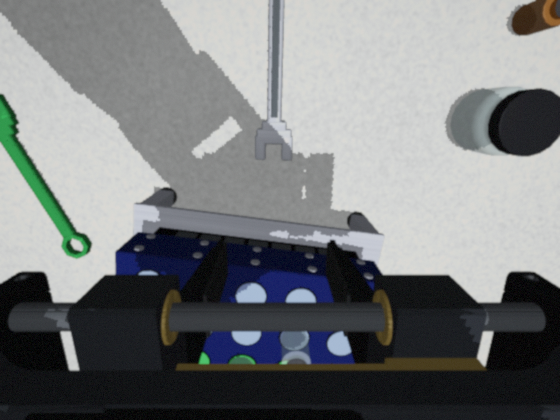

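The spanner is drawn out and free, with its jaw tips at (274,160) and its shank running up column 276. The reactor stands undisturbed. Now I compute the middle.

```bash
python3 - <<'E'
from h import *
f='pics/w7.png';g=cv2.cvtColor(cv2.imread(f),cv2.COLOR_BGR2GRAY).astype(int)
for r in(5,30,55,80,105,140):
    w=g[r,245:305];d=np.abs(np.gradient(w.astype(float)));e=np.nonzero(d>12)[0]+245
    print(r,e.min(),e.max(),ray(f,(e.min()+e.max())/2,r,8)[:2].round(1))
col=[g[130:175,c] for c in(260,288)]
for c in col:
    d=np.gradient(c.astype(float));print([(130+i,round(x)) for i,x in enumerate(d) if abs(x)>10])
print('tips',ray(f,260,160,8)[:2],ray(f,289,160,8)[:2])
E
```

```text
5 267 285 [ 486.3 -170.5]
30 267 284 [ 490.6 -191.1]
55 267 283 [ 495.1 -212.6]
80 266 283 [ 499.8 -235.1]
105 249 282 [ 496.1 -260.5]
140 283 293 [ 527.  -289.5]
[]
[(130, 20), (131, 12), (142, -14), (143, -12), (144, -17), (145, -23), (146, -10)]
tips [ 502.65809896 -316.97054161] [ 533.12571489 -309.85948525]
```

```bash
python3 - <<'E'
from h import *
go(496.9,-220.1,2,1.78)
E
```

```text
now [ 527.6 -342.3  182.1] 1.8 t 21.125 -> after turn: tool dx,dy,dz units [ 0.839 -0.031  1.201] turn units 0.013
```

Request:
move_arm(
  moves=[0,0,0,0.013,0.32,-0.015,0,0,0.32,-0.016,0,0,0.199,0,0.1,0,0,0,0.35,0,0,0,0.35,0,0,0,0.2,0,0,0,0.1,0,0,0,0.04,0,0,0,0,0],
  claw=48,
)

```text
t: 22.38
eef_pos: [497.6, -221.3, 11.2]
tcp_rot: [3.141, 0.001, 1.779]
ft_force: [-0.1, 0.5, 0.5]
opening: 0.503
grip_force: 0.0
```

Request:
move_arm(
  moves=[0,0,0,0,0,0,0,0],
)

```text
t: 22.62
eef_pos: [497.6, -221.4, 11.3]
tcp_rot: [3.141, 0.001, 1.779]
ft_force: [-0.6, 0.1, -0.2]
opening: 0.509
grip_force: 0.0
```

```bash
python3 - <<'E'
from h import *
go(496.9,-220.1,1.6,1.78)
E
```

```text
now [ 497.6 -221.4   11.3] 1.779 t 22.625 -> after turn: tool dx,dy,dz units [ 0.009 -0.003  0.065] turn units -0.001
```

Request:
move_arm(
  moves=[0.009,-0.003,0.03,0,0,0,0.025,0,0,0,0.01,0,0,0,0,0],
)

```text
t: 23.12
eef_pos: [496.5, -220.0, 0.6]
tcp_rot: [-3.141, -0.0, 1.779]
ft_force: [0.1, -0.0, 0.2]
opening: 0.503
grip_force: 0.0
```

Request:
move_arm(
  moves=[0,0,0,0,0,0,0,0,0,0,0,0,0,0,0,0,0,0,0,0],
  claw=5,
)

```text
t: 23.75
eef_pos: [496.6, -220.0, 0.8]
tcp_rot: [3.142, 0.0, 1.779]
ft_force: [0.3, 0.2, 0.9]
opening: 0.155
grip_force: 30.0
```

Request:
move_arm(
  moves=[0,0,-0.1,0,0,0,-0.3,0,0,0,-0.3,0,0,0,-0.3,0,0,0,-0.2,0,0.1,0,0,0.113,0.1,0,0,0.113,0,0,0,0.113,0,0,0,0.113,0,0,0,0.113],
)

```text
t: 25.0
eef_pos: [492.7, -190.1, 181.7]
tcp_rot: [3.141, 0.0, 0.886]
ft_force: [-1.0, -0.8, -1.6]
opening: 0.152
grip_force: 30.0
```

Request:
move_arm(
  moves=[0,0,0,0.113,0,0,0,0.113,0,0,0,0.113,0,0,0,0.113,0,0,0,0.113,0,0,0,0,0,0,0,0],
)

```text
t: 25.88
eef_pos: [492.9, -190.2, 181.2]
tcp_rot: [3.141, -0.0, 0.008]
ft_force: [-0.1, 0.7, -1.0]
opening: 0.154
grip_force: 30.0
```

```bash
python3 - <<'E'
from h import *
s=monitor.state();print(s['opening'],s['grip_force'],s['joints'][5])
go(591.2,54.9,75,0);
E
```

```text
0.15351500908358792 29.999505579471588 1.0695591273979776
now [ 492.9 -190.2  181.2] 0.008 t 25.875 -> after turn: tool dx,dy,dz units [ 0.655 -1.634  0.708] turn units 0.005
```

Request:
move_arm(
  moves=[0.109,-0.272,0,0.005,0.109,-0.272,0,0,0.109,-0.272,0,0,0.109,-0.272,0,0,0.109,-0.273,0,0,0.11,-0.273,0,0,0,0,0.3,0,0,0,0.25,0,0,0,0,0,0,0,0,0],
)

```text
t: 27.12
eef_pos: [592.6, 54.4, 99.6]
tcp_rot: [3.141, -0.001, -0.003]
ft_force: [0.8, -0.2, -1.5]
opening: 0.153
grip_force: 30.0
```

```bash
python3 - <<'E'
from h import *
f='pics/w8.png';shot('wrist',f);go(591.2,54.9,30,0)
s=monitor.state();p=s['eef_pos'];zc=p[2]-0.8+10   # spanner top height
g=cv2.cvtColor(cv2.imread(f),cv2.COLOR_BGR2GRAY)
print('expected ring px',proj(f,[p[0]+80.5,p[1],zc]),proj(f,[p[0]+95,p[1],zc]),zc)
im=cv2.imread(f);c=cv2.resize(im[30:270,160:440],(700,600),interpolation=cv2.INTER_CUBIC);cv2.imwrite('pics/w8c.png',c)
E
```

```text
now [592.7  54.4 100. ] -0.003 t 27.175 -> after turn: tool dx,dy,dz units [-0.01  -0.003  0.467] turn units -0.002
expected ring px [273.88924652 114.16065394] [273.74762492  81.91337706] 109.1884544567064
```

View pics/w8c.png

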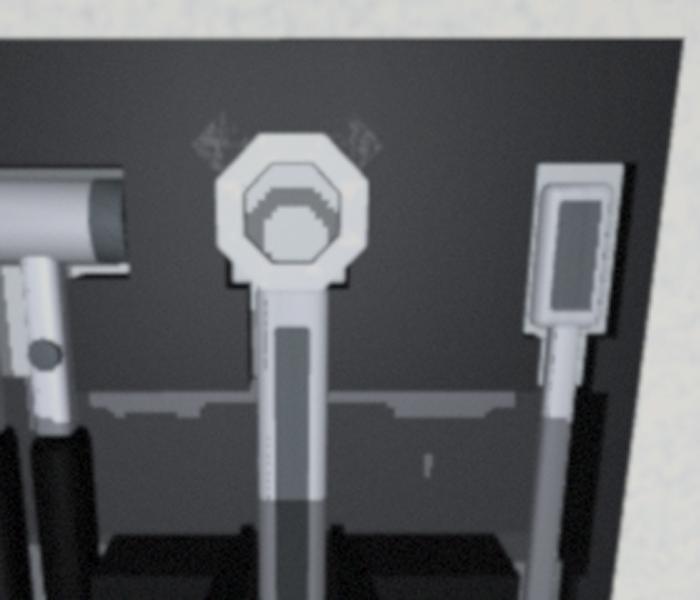

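The spanner hangs over its pocket with its ring at crop (292,212), which is full-frame (276.8,114.8). The pocket shoulders show at crop (226..350, 278), and the crimper's head sits inside its L cut-out. I'll compare the ring and pocket sideways.

```bash
python3 - <<'E'
from h import *
f='pics/w8.png';F=lambda x,y:(160+x/2.5,30+y/2.5)
for n,x,y,z in[('ring',292,212,109.2),('ringL',216,212,106),('ringR',368,212,106),('ringfar',292,132,108),('shankL',260,470,107),('shankR',326,470,107),('shank2L',259,310,107),('shank2R',327,310,107),('pockL',226,278,40),('pockR',350,278,40),('trayR far',683,39,40),('shoulder scoop etc',0,0,40)]:print(n,ray(f,*F(x,y),z)[:2].round(1))
E
```

```text
ring [672.9  53. ]
ringL [672.9  67.9]
ringR [672.8  38.1]
ringfar [687.4  53. ]
shankL [619.6  60. ]
shankR [619.6  45.8]
shank2L [653.8  59.7]
shank2R [653.8  45.9]
pockL [654.1  71.6]
pockR [654.   36.5]
trayR far [715. -49.]
shoulder scoop etc [724.5 127.9]
```

Request:
move_arm(
  moves=[-0.01,-0.007,0,-0.002,0,0,0.15,0,0,0,0.12,0,0,0,0.07,0,0,0,0.05,0,0,0,0.03,0,0,0,0,0,0,0,0,0],
)

```text
t: 28.18
eef_pos: [590.6, 55.6, 35.6]
tcp_rot: [3.141, -0.001, -0.001]
ft_force: [-1.0, 0.1, -1.5]
opening: 0.153
grip_force: 30.0
```

Free so far: -1.5 N is just the spanner's weight. Continuing down slowly.

Request:
move_arm(
  moves=[0,0,0.03,0,0,0,0.03,0,0,0,0.03,0,0,0,0.02,0,0,0,0.008,0,0,0,0,0,0,0,0,0],
)

```text
t: 29.05
eef_pos: [590.4, 55.6, 17.7]
tcp_rot: [3.141, -0.0, -0.001]
ft_force: [-0.3, -0.2, -1.6]
opening: 0.151
grip_force: 30.0
```

Request:
move_arm(
  moves=[0,0,0.004,0,0,0,0.003,0,0,0,0.002,0,0,0,0,0,0,0,0,0],
)

```text
t: 29.68
eef_pos: [590.4, 55.6, 16.8]
tcp_rot: [3.141, -0.0, -0.001]
ft_force: [-2.1, 0.3, 6.2]
opening: 0.151
grip_force: 30.0
```

The spanner touched the floor at exactly the expected height (16.8), so I'll release it and rise.

Request:
move_arm(
  moves=[0,0,0,0,0,0,0,0,0,0,0,0,0,0,0,0],
  claw=35,
)

```text
t: 30.18
eef_pos: [590.4, 55.6, 16.2]
tcp_rot: [3.142, 0.0, -0.001]
ft_force: [0.1, 0.2, 0.2]
opening: 0.37
grip_force: 0.0
```

Request:
move_arm(
  moves=[0,0,-0.1,0,0,0,-0.3,0,0,0,-0.4,0,0,0,-0.4,0,0,0,-0.4,0,-0.2,0,-0.3,0,-0.2,0,0,0,0,0,0,0,0,0,0,0],
)

```text
t: 31.3
eef_pos: [530.7, 55.6, 301.7]
tcp_rot: [3.141, -0.001, -0.001]
ft_force: [0.8, -0.3, -1.1]
opening: 0.368
grip_force: 0.0
```

```bash
python3 - <<'E'
from h import *
f='pics/w9.png';shot('wrist',f);go(531,55,300,0)
a=cv2.imread('pics/w9.png')
g=cv2.cvtColor(a,cv2.COLOR_BGR2GRAY).astype(np.float32)
def edges(name,p,q,z,ax):
    P=np.linspace(p,q,600);uv=np.array([proj(f,[*b,z]) for b in P],np.float32)
    v=cv2.remap(g,uv[None,:,0],uv[None,:,1],1)[0];gr=np.convolve(np.gradient(v),np.ones(9)/9,'same')
    print(name,[(round(float(P[i,ax]),1),'+' if gr[i]>0 else '-') for i in range(5,595) if abs(gr[i])>.8 and abs(gr[i])==abs(gr[i-5:i+6]).max()])
edges('ring y',(672,25),(672,85),26,1);edges('shank y',(635,25),(635,85),26,1);edges('ring x',(640,55),(720,55),26,0)
edges('crimper head x',(640,125),(720,125),28,0);edges('head y',(669,90),(669,170),28,1)
s1=shot('scene','pics/s9.png');s0=cv2.imread('pics/scene.png')[:,:,::-1]
# unmoved objects: per-region shift before/after
for n,(x,y,w,h) in dict(reactor=(115,80,75,100),jar=(148,202,32,38),vial=(180,232,18,22),vial2=(278,166,16,22),scoop=(215,200,60,60),small=(405,338,58,58),green=(200,105,65,20)).items():
    A,B=[cv2.cvtColor(np.ascontiguousarray(k[y:y+h,x:x+w]),cv2.COLOR_RGB2GRAY).astype(np.float32) for k in(s0,s1)];print(n,cv2.phaseCorrelate(A,B,cv2.createHanningWindow((w,h),cv2.CV_32F)))
E
```

```text
now [530.9  55.6 301.3] -0.001 t 31.35 -> after turn: tool dx,dy,dz units [0.001 0.004 0.009] turn units -0.001
ring y [(37.6, '+'), (37.7, '+'), (37.8, '+'), (45.3, '-'), (45.4, '-'), (45.5, '-'), (60.8, '-'), (60.9, '-'), (61.0, '-'), (64.6, '+'), (64.7, '+'), (64.8, '+'), (71.0, '-'), (71.1, '-'), (71.2, '-')]
shank y [(42.6, '+'), (42.7, '+'), (46.4, '-'), (46.5, '-'), (46.6, '-'), (49.0, '+'), (51.7, '-'), (51.8, '-'), (51.9, '-'), (58.4, '+'), (58.5, '+'), (58.6, '+'), (60.9, '-'), (62.5, '+'), (66.2, '-'), (66.3, '-'), (66.4, '-')]
ring x [(648.7, '+'), (654.7, '-'), (656.0, '+'), (677.4, '-'), (679.8, '+'), (687.5, '-'), (691.3, '+'), (719.1, '+')]
crimper head x [(660.6, '-'), (664.2, '+'), (682.7, '-'), (686.3, '+'), (717.9, '+')]
head y [(101.8, '+'), (111.9, '+'), (161.9, '-'), (165.9, '+')]
reactor ((0.5065261337515921, 0.002138067392259302), 0.9935409020741781)
jar ((0.05303162111386861, -0.06476398405163053), 1.0071302253752947)
vial ((-0.006039611601176276, -0.002985747324785848), 1.0026521751036246)
vial2 ((-0.04295912515778966, 0.15747838708279716), 0.4098561828335126)
scoop ((0.033147436424471266, -0.04986288011467366), 0.9796451375219557)
small ((0.02679032008657245, 0.02448868754190059), 1.0011049331559074)
green ((0.10203559050095379, -0.1702380531116514), 0.4222985559039646)
```

The tools are in place. The reactor's 0.5 px needs checking with smaller regions, since the arm's shadow moved and the spanner left that crop.

```bash
python3 - <<'E'
from h import *
s0,s1=[cv2.cvtColor(cv2.imread(p),cv2.COLOR_BGR2GRAY).astype(np.float32) for p in('pics/scene.png','pics/s9.png')]
for x,y,w,h in[(118,90,70,60),(118,90,40,40),(150,95,40,40),(115,145,45,40),(190,120,25,30)]:
    A,B=s0[y:y+h,x:x+w].copy(),s1[y:y+h,x:x+w].copy();print((x,y),[np.round(v,2) for v in cv2.phaseCorrelate(A,B,cv2.createHanningWindow((w,h),cv2.CV_32F))],cv2.absdiff(A,B).mean().round(2))
D=cv2.absdiff(s0,s1)[80:180,115:190];print(np.round(cv2.resize(D,(15,20),interpolation=cv2.INTER_AREA)).astype(int))
E
```

```text
(118, 90) [array([0.01, 0.02]), np.float64(0.99)] 7.24
(118, 90) [array([0.05, 0.05]), np.float64(1.0)] 1.78
(150, 95) [array([-0.01, -0.01]), np.float64(0.98)] 3.39
(115, 145) [array([ 0.52, -0.01]), np.float64(0.98)] 5.39
(190, 120) [array([0.49, 0.03]), np.float64(0.99)] 4.96
[[ 19  19  19  19  19  19  12   2   1   3  17  20  20  20  20]
 [ 19  19  19  19  19   7   1   1   2   1  10  20  20  21  20]
 [ 19  19  19  16   4   2   1   2   2   2   4  20  21  20  21]
 [ 20  20  13   2   1   1   2   1   3   6   3  17  20  20  20]
 [ 19   8   1   2   1   2   1   3   6   9   7  12  13  18  20]
 [  4   1   1   2   1   2   7  11   6   5   7   8  10   6  10]
 [  1   2   2   2   2   6  14  10   8  13   7  13  13   9  16]
 [  1   3   2   2   4   7   8   8   4   4  13  12  10   5   6]
 [  5  16   4   8   9   5  17   9  10  13   4   5   9   5   3]
 [  2   9   7   4   5  13  12   8   7   7  15  10   4   2   3]
 [  2   6   6   9   7   5   8  10   7   7   6   4   3   3   4]
 [  1   3   5   9   8  13   5   4  13  11   3   2   4   3   6]
 [  8   2   3   4   7  10  11  12   4   4   2   2   4   7  18]
 [ 18   4   2   2   3   4   8   8   3   2   3   4   9  18  14]
 [ 17  18  14  11   3   2   3   4   2   2   3   9  18  14  13]
 [ 19   9  14  20  17   8   2   3   3   4  10  20  18  13  13]
 [ 19  14   8  13  18  19  14   6   2  11  18  27  61  49  26]
 [ 19  19  18  16  13  14  19  19  16  18  13  13  15  31 100]
 [ 18  18  18  18  18  15  13  15  16  12  13  13  15  19  19]
 [ 18  18  18  18  18  18  17  14   9  10  14  16  19  18  19]]
```

The reactor hasn't moved: its even-sized crops shift 0.0 px, and the 0.5 appears only on odd-sized crops. Handing in.

```bash
python3 -c "
from cell import order;print(order.job_done())"
```

```text
the job is handed in; nothing more can be done
None
```

The crimper and the spanner are each in their own tray cut-out, set down gently, with the spanner regripped by the middle after its release on open bench. The reactor, jar, scoop and one vial measured unmoved; the other vial's check was inconclusive, though the arm never went near it. The job is handed in at about 31 s, with no verdict returned.

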